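Lengthen the window squeegee's telescopic handle by one hole

TASK

The window squeegee and the scrubbing brush lie in clips on the bench board, each with a telescopic handle. Lengthen the squeegee's handle: squeeze its two spring buttons flush, slide the sleeve away from the squeegee head until the buttons pop out through the next pair of holes, then let go. Leave the brush's handle as it is.

Things in the scene. Friction and masses are not known exactly. Their poses are not given: they have to be found in the camera images.
- squeegee_buttons (a point): Squeegee: level pole with a 200 mm T-shaped head. Point on the pole axis, 70 mm above the bench, between its two spring buttons: 13 mm brass domes sticking 6 mm out of the tube's two sides (44 mm over both). Stays put. y: along the pole from head to rubber grip; x: across; z up. Clear beside it for 55 mm, y -100 to +90 mm, and 37 mm below the tube to the board. Clips at y -135, -215 mm.
- squeegee_handle (a joint): How far the sleeve (aluminium tube 32 wide, 30 high, y -90 to +190 mm, the last 92 mm rubber grip) is pulled out along +y, m: 0 as found, 0.060 in the next holes, play 1.5 mm. Grip it across the buttons from above, 20 to 40 N, which also presses them flush, and draw it along: up to 10 N to start, then less. At 60 mm it stops dead: draw 66 mm at 30 mm/s, force stop 20 N.
- squeegee_button (a joint): How far the squeegee's buttons are pushed in, m: 0 fully out, 0.006 flush with the sleeve, about 0.008 while under the tube wall between holes. The two are one spring clip on the fixed inner tube and move together; about 2 N each to flush. They stay in place as the sleeve slides over them.
- brush_sleeve (a point): Scrubbing brush: same pole, sleeve and buttons, but a narrow wooden head (62 x 100 mm, bristles down). It lies nearly parallel to the squeegee, 170 mm away on the near or the far side. Point on its pole axis, 70 mm above the bench, between its buttons as found; axes as for the squeegee; moves with its sleeve.

How it is judged:
By the outcome, as a careful person would: the job done as asked, in the order asked, and still so for the second after the job is handed in, with the robot touching nothing.
It also fails if it takes over 32 s, if anything falls off the work surface, if the arm or the gripper's body presses on something with over 40 N, if the wrist force passes 120 N, or if a joint passes its speed limit or range.

ROBOT

A 6-joint arm with a two-finger parallel gripper is mounted at the origin on the work surface. World frame = base frame: x ahead of the robot, y to its left, z up, the work surface at z = 0. Lengths are in m, angles in degrees, forces in N, time in s.
With the tool pointing down it reaches from about 0.25 to 0.725 m from the base axis. Payload 9.7 kg.
Tool frame: the origin (TCP) lies on the mounting face of the last link; the fingertips stand 173 mm ahead of it and the grasp point (between the pads) lies 155 mm ahead of it; z points along the fingers, y is the line along which they close (so a half turn about z gives the same grasp; the last joint's range is limited). The gripper opens to 85 mm and grips with 20 to 120 N. Pads are 22 mm wide; open, the fingers measure 114 mm over their backs; the gripper's body (76 mm by 85 mm) begins 54 mm behind the grasp point. The pads swing forward as they close: fully open they stand 13 mm farther back than shut.
Start: joints at [0, 4.979, 10.078, 95.1, 0, 90], TCP at [0.55, 0, 0.405] pointing down, gripper open.
Joint ranges: [-179.16, 179.16], [-48.56, 103.87], [-65.8, 70.77], [-126.05, 130.52], [-82.76, 87.17], [-180, 180]. Speed limits (degrees/s): [127.2, 127.2, 147.25, 180, 180, 180].

INTERFACE

Orientations are given as [roll, pitch, yaw] about the fixed x, y, z axes, in that order (R = Rz(yaw) Ry(pitch) Rx(roll)).
In Python, from workcell import bot, camera, camera_model, outline_of, pinpoint gives the robot as it stands.
- The arm moves only by the tool move_arm, never from a script. Its arguments are lists of equal length, an entry for each row: "jaw": the closure, from 0 (fully open) to 1 (shut); "delta_pos": the shift along the world's x, y, z in m, a list of three; "yaw": the turn about the world's z in rad. In form: {"jaw": [jaw, ...], "delta_pos": [[dx, dy, dz], ...], "yaw": [yaw, ...]}. A call has 1 to 10 rows; each row shifts and turns the commanded pose from where the row before left it; what a row does not reach is not made up. A row lasts 1/12 s, in which the tool goes at most 41.7 mm and 7.16 degrees, less where a joint would pass 70% of its speed; a pose out of reach is approached as far as the arm can. A call with a gripper value outside its range is refused whole. The fingers move at their own pace and stop on an object; "force" is the grip in N (left out, the last holds). Time passes only in rows, so rows that do not move let the fingers close. It gives the time, the measured TCP pose, the force, the opening and the grip force at its end, in the units of the state.
- bot.get_obs(): the state, without advancing time (a new reading comes with each control period).
- camera(name): name is "scene" or "side" or "wrist"; returns the picture (480x640x3 uint8, red, green, blue); there is no depth.
- camera_model(name): a dict with "fx", "fy", "cx", "cy" (pixels), "k1" (the pictures are not rectified: a ray, as slopes to the right and down, at radius r is drawn at 1 + k1 r^2 times it, then the intrinsics apply), "R" (3x3) and "t" (3): a world point X has camera coordinates R X + t. Camera axes: x right, y down, z forward; pixel columns grow to the right and rows downward; lengths in m; the calibration is good to about 2 mm. A picture is of the moment at which its call begins: read the wrist's pose just before it. camera_model takes no time and is no camera call; for the wrist camera it gives the pose at the moment of the call.
- bot.job_done(): hands the job in; it is judged then, once.
Trained networks look in the newest picture that a camera, given by its name, has taken for a name from the list of things; names that differ only in an ending like _2 or _b are one class to them, and where a whole thing is asked for, a point or a joint stands for the part that bears it (a point fixed in the world has none). Each returns a list of dicts, best first, with "confidence" (0 to 1); they miss things now and then, are a little off and sometimes report something else, mostly with a low value. They report only what shows in the picture. A call takes as long as a camera call.
- outline_of(camera, thing): "mask" (480x640 bool, what is visible of it) and "xy" ([column, row] in pixels, amid what is visible of it).
- pinpoint(camera, thing): "xy" ([column, row] in pixels: a listed point, or the origin of a listed thing).
The state is a dict: "time": time; "q": joint angles; "qd": joint speeds; "joint_efforts": joint torques, N m; "ee_pos": TCP position; "tcp_rot": TCP orientation; "wrist_force": force on the tool from outside, world axes, zero at the start; "torque": the same for the moment, N m; "opening": finger opening in m; "grasp_force": force on a finger pad.
Only numpy, scipy, OpenCV 4.12 (cv2) and the standard library are available. Lean on these libraries where they do the work, as an engineer would, in place of code of your own. Each camera call takes 0.05 s, during which the arm holds its last target. There are 200 camera calls.

## Working session

There is one attempt and no reset: what is moved stays moved. The work goes in short steps, Python scripts to look and compute and a tool call to move; the robot and the scene stay as the last step left them, time stands still between calls to the robot, and variables do not carry over. Pictures are saved under pics/ and viewed, at most 10 in all, crops included, and the job is handed in when it is done.

Besides the shell and the picture viewer there is one more tool, called after "Call:" by a JSON object that holds its "method" and its "body". move_arm: Moves the arm, as the interface text tells. Its arguments: {"type":"object","properties":{"jaw":{"type":"array"},"delta_pos":{"type":"array"},"yaw":{"type":"array"},"force":{"type":"number"}},"required":["jaw","delta_pos","yaw"]}

```bash
mkdir -p pics
cat > h.py <<'E'
import numpy as np,cv2
from workcell import bot,camera,camera_model,outline_of,pinpoint
def ray(m,uv):
    d=np.array([(uv[0]-m['cx'])/m['fx'],(uv[1]-m['cy'])/m['fy']]);s=d.copy()
    for _ in range(20): s=d/(1+m['k1']*(s@s))
    R=np.array(m['R']);t=np.array(m['t'])
    return -R.T@t, R.T@np.array([s[0],s[1],1.])
def onz(m,uv,z):
    c,r=ray(m,uv); return c+r*(z-c[2])/r[2]
E
python3 - <<'E'
from h import *
o=bot.get_obs();print(o['time'],o['ee_pos'],o['tcp_rot'])
ims=[]
for n in('scene','side','wrist'):
    m=camera_model(n);im=camera(n);ims.append(im)
    cv2.imwrite(f'pics/{n}0.png',im[:,:,::-1])
    for th in('squeegee_buttons','brush_sleeve'):
        for p in pinpoint(n,th)[:3]: print(n,th,p['xy'],p['confidence'],onz(m,p['xy'],.07).round(4))
    for th in('squeegee_handle','brush_sleeve'):
        for p in outline_of(n,th)[:2]: 
            v,u=np.nonzero(p['mask']);l=cv2.fitLine(np.c_[u,v].astype(np.float32),2,0,.01,.01).ravel()
            a=onz(m,l[2:]-30*l[:2],.07);b=onz(m,l[2:]+30*l[:2],.07);print(n,th,'line',p['confidence'],p['xy'],a.round(4),b.round(4),np.degrees(np.arctan2(*(b-a)[1::-1])))
print(bot.get_obs()['time'])
E
```

```text
0.0 [ 5.50005594e-01 -9.31513773e-06  4.03971109e-01] [-1.79921911e+02  2.43981739e-04  9.00002591e+01]
scene squeegee_buttons [284.6, 220.8] 0.92 [0.482  0.0027 0.07  ]
scene brush_sleeve [329.0, 301.5] 0.7 [ 0.6508 -0.0051  0.07  ]
scene squeegee_handle line 0.78 [326.5, 213.8] [0.4809 0.0158 0.07  ] [0.4913 0.0945 0.07  ] 82.44758538038091
scene brush_sleeve line 0.81 [371.5, 291.3] [0.6485 0.0065 0.07  ] [0.6533 0.073  0.07  ] 85.86842362251173
side squeegee_buttons [265.7, 288.9] 0.78 [0.48   0.0079 0.07  ]
side brush_sleeve [393.2, 257.7] 0.9 [ 0.6506 -0.0064  0.07  ]
side squeegee_handle line 0.86 [261.8, 266.8] [0.4923 0.0992 0.07  ] [ 0.4794 -0.0032  0.07  ] -97.18449543067081
side brush_sleeve line 0.83 [379.6, 237.4] [0.6554 0.0884 0.07  ] [ 0.6483 -0.0158  0.07  ] -93.88435407502445
wrist squeegee_buttons [225.4, 208.7] 0.71 [0.4797 0.0074 0.07  ]
wrist squeegee_buttons [455.3, 224.7] 0.26 [ 0.6464 -0.0045  0.07  ]
wrist brush_sleeve [458.1, 226.3] 0.86 [ 0.6485 -0.0057  0.07  ]
wrist squeegee_handle line 0.96 [227.5, 152.7] [0.482  0.0245 0.07  ] [0.4873 0.0657 0.07  ] 82.66486333298454
wrist brush_sleeve line 0.86 [468.8, 148.0] [0.6503 0.0253 0.07  ] [0.654  0.0661 0.07  ] 84.83508007719219
0.75
```

View pics/scene0.png

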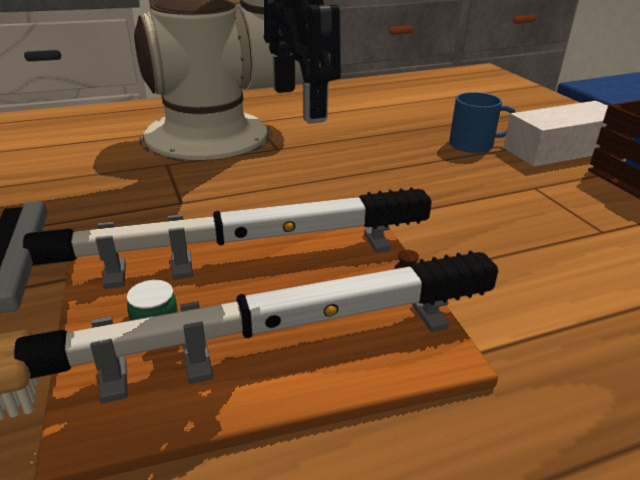

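View pics/wrist0.png

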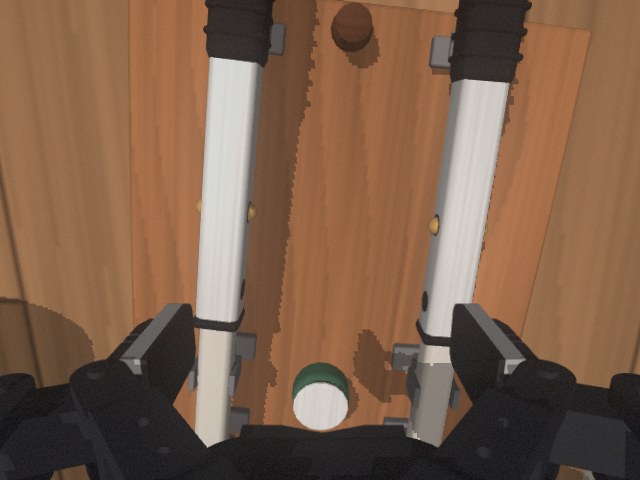

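The squeegee is the pole nearer the robot: its T-head is at left in the scene view, and its buttons show in the wrist view at (199,207) and (250,212). The networks agree on about (0.480, 0.007), with the pole at 82.7°. I'll move above it and re-measure.

Call:
{"method": "move_arm", "body": {"jaw": [0.25,0.25,0.25,0.25,0.25,0.25,0.25], "delta_pos": [[-0.023,0.002,0],[-0.023,0.002,-0.02],[-0.024,0.003,-0.02],[0,0,-0.03],[0,0,-0.02],[0,0,0],[0,0,0]], "yaw": [-0.043,-0.042,-0.042,0,0,0,0], "force": 30}}

```text
time: 1.33
ee_pos: [0.4797, 0.007, 0.3146]
tcp_rot: [-179.9, 0.0, 82.7]
wrist_force: [0.1, 1.3, 0.8]
opening: 0.0641
grasp_force: 0.0
```

Run:
```python
from h import *
o=bot.get_obs();print(o['time'],o['ee_pos'],o['tcp_rot'],o['opening'])
n='wrist'
m=camera_model(n);im=camera(n);cv2.imwrite('pics/w1.png',im[:,:,::-1])
for p in pinpoint(n,'squeegee_buttons')[:3]: print(p['xy'],p['confidence'],onz(m,p['xy'],.07).round(4))
p=outline_of(n,'squeegee_handle')[0];k=p['mask'].astype(np.uint8)
# top-face edges of metal part
for v in range(60,420,30):
    u=np.nonzero(k[v])[0]
    if len(u): print(v,u[0],u[-1],onz(m,(u[0],v),.07).round(4),onz(m,(u[-1],v),.07).round(4))
```

```text
1.3333 [0.47972239 0.0070007  0.31459717] [-1.79928145e+02  1.05937806e-02  8.27239475e+01] 0.06408660921669737
[325.8, 255.3] 0.76 [0.4806 0.007  0.07  ]
60 289 361 [0.4755 0.1036 0.07  ] [0.5087 0.0993 0.07  ]
90 290 361 [0.474  0.0903 0.07  ] [0.5073 0.086  0.07  ]
120 291 360 [0.4725 0.0766 0.07  ] [0.5054 0.0724 0.07  ]
150 292 360 [0.4709 0.0625 0.07  ] [0.5039 0.0583 0.07  ]
180 292 359 [0.4688 0.048  0.07  ] [0.5019 0.0438 0.07  ]
210 292 358 [0.4666 0.033  0.07  ] [0.4998 0.0287 0.07  ]
240 293 359 [0.4648 0.0173 0.07  ] [0.4986 0.013  0.07  ]
270 293 358 [0.4625 0.0011 0.07  ] [ 0.4964 -0.0032  0.07  ]
300 294 356 [ 0.4605 -0.0158  0.07  ] [ 0.4935 -0.02    0.07  ]
330 294 357 [ 0.458  -0.0333  0.07  ] [ 0.4922 -0.0377  0.07  ]
360 295 355 [ 0.4558 -0.0517  0.07  ] [ 0.4891 -0.056   0.07  ]
390 296 355 [ 0.4536 -0.0709  0.07  ] [ 0.4871 -0.0752  0.07  ]
```

View pics/w1.png

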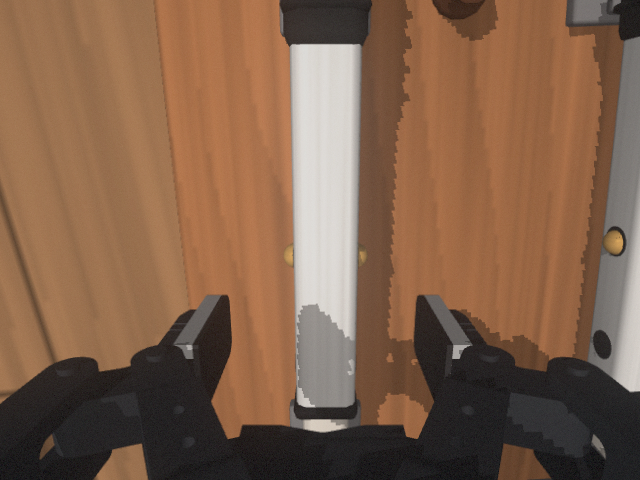

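The view shows the domes at (290,256) and (361,256), centred between the fingers. The button point is (0.4805, 0.007), so I need a 1 mm shift. Next I descend and grip.

Call:
{"method": "move_arm", "body": {"jaw": [0.25,0.25,0.25,0.25,0.25,0.25], "delta_pos": [[0.001,0,-0.02],[0,0,-0.025],[0,0,-0.025],[0,0,-0.015],[0,0,-0.01],[0,0,0]], "yaw": [0.002,0,0,0,0,0], "force": 30}}

```text
time: 1.98
ee_pos: [0.481, 0.007, 0.2187]
tcp_rot: [-179.9, 0.0, 82.8]
wrist_force: [-0.4, -0.2, -0.2]
opening: 0.0642
grasp_force: 0.0
```

Call:
{"method": "move_arm", "body": {"jaw": [0.5,0.7,1,1,1,1,1,1], "delta_pos": [[0,0,0],[0,0,0],[0,0,0],[0,0,0],[0,0,0],[0,0,0],[0,0,0],[0,0,0]], "yaw": [0,0,0,0,0,0,0,0], "force": 30}}

```text
time: 2.65
ee_pos: [0.4809, 0.0071, 0.2214]
tcp_rot: [180.0, -0.0, 82.8]
wrist_force: [-6.3, 0.6, 7.5]
opening: 0.0315
grasp_force: 31.5
```

Call:
{"method": "move_arm", "body": {"jaw": [1,1,1,1,1,1,1,1,1,1], "delta_pos": [[0.0003,0.0025,0],[0.0003,0.0025,0],[0.0003,0.0025,0],[0.0003,0.0025,0],[0.0004,0.0025,0],[0.0003,0.0025,0],[0.0003,0.0025,0],[0.0003,0.0025,0],[0.0003,0.0025,0],[0.0003,0.0025,0]], "yaw": [0,0,0,0,0,0,0,0,0,0], "force": 30}}

```text
time: 3.48
ee_pos: [0.484, 0.0318, 0.2214]
tcp_rot: [180.0, 0.0, 82.8]
wrist_force: [-6.2, -3.0, 7.9]
opening: 0.0314
grasp_force: 30.9
```

Call:
{"method": "move_arm", "body": {"jaw": [1,1,1,1,1,1,1,1,1,1], "delta_pos": [[0.0003,0.0025,0],[0.0003,0.0025,0],[0.0003,0.0025,0],[0.0003,0.0025,0],[0.0004,0.0025,0],[0.0003,0.0025,0],[0.0003,0.0025,0],[0.0003,0.0025,0],[0.0003,0.0025,0],[0.0003,0.0025,0]], "yaw": [0,0,0,0,0,0,0,0,0,0], "force": 30}}

```text
time: 4.32
ee_pos: [0.4871, 0.0568, 0.2214]
tcp_rot: [180.0, 0.0, 82.8]
wrist_force: [-5.8, -3.9, 7.4]
opening: 0.0315
grasp_force: 30.9
```

Run:
```python
from h import *
o=bot.get_obs();print(o['time'],o['ee_pos'],o['wrist_force'],o['opening'])
a=camera('side');b=camera('scene')
cv2.imwrite('pics/m.png',cv2.resize(np.hstack([a[150:390,150:470],b[130:370,120:440]]),(800,300))[:,:,::-1])
```

```text
4.3167 [0.48712358 0.0567873  0.22139551] [-5.77333032 -3.86888952  7.42364969] 0.03145030423212834
```

View pics/m.png

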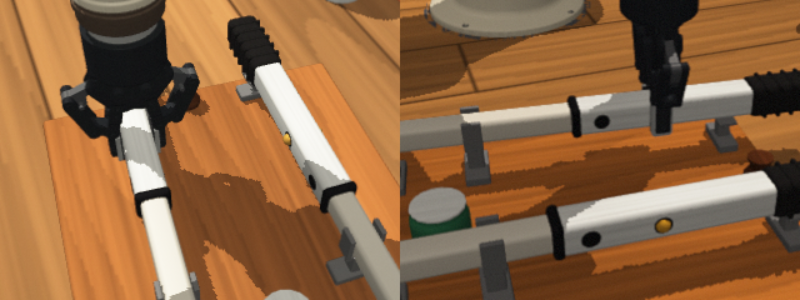

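The sleeve has moved along with the gripper by 50 mm, and the free hole shows at (601,122) in the picture. I'll continue to the stop in smaller calls.

Call:
{"method": "move_arm", "body": {"jaw": [1,1,1,1], "delta_pos": [[0.0003,0.0025,0],[0.0003,0.0025,0],[0.0003,0.0025,0],[0.0003,0.0025,0]], "yaw": [0,0,0,0], "force": 30}}

```text
time: 4.75
ee_pos: [0.4884, 0.0672, 0.2214]
tcp_rot: [179.9, -0.0, 82.8]
wrist_force: [-5.5, -1.3, 7.0]
opening: 0.0316
grasp_force: 30.8
```

Call:
{"method": "move_arm", "body": {"jaw": [1], "delta_pos": [[0.0002,0.0015,0]], "yaw": [0]}}

```text
time: 4.83
ee_pos: [0.4886, 0.0686, 0.2214]
tcp_rot: [179.9, 0.0, 82.8]
wrist_force: [-5.5, -8.3, 8.0]
opening: 0.0313
grasp_force: 30.9
```

Call:
{"method": "move_arm", "body": {"jaw": [1], "delta_pos": [[0.0002,0.0015,0]], "yaw": [0]}}

```text
time: 4.92
ee_pos: [0.4887, 0.0694, 0.2214]
tcp_rot: [179.9, 0.2, 82.8]
wrist_force: [-7.3, -16.0, 9.4]
opening: 0.0322
grasp_force: 31.1
```

The force is climbing at about 62 mm, which is the dead stop. I'll back off slightly and look before releasing.

Call:
{"method": "move_arm", "body": {"jaw": [1,1], "delta_pos": [[-0.0002,-0.0015,0],[0,0,0]], "yaw": [0,0]}}

```text
time: 5.08
ee_pos: [0.4886, 0.0683, 0.2214]
tcp_rot: [180.0, -0.0, 82.8]
wrist_force: [-5.7, -3.0, 6.7]
opening: 0.0315
grasp_force: 30.8
```

Run:
```python
from h import *
b=camera('scene')
cv2.imwrite('pics/m2.png',cv2.resize(b[150:300,180:380],(800,600),interpolation=cv2.INTER_CUBIC)[:,:,::-1])
```

```text
(no output)
```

View pics/m2.png

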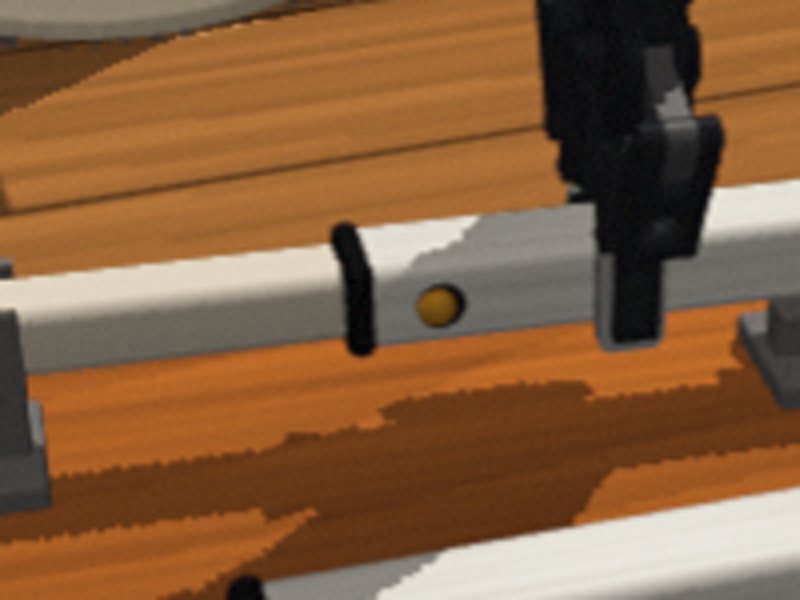

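The brass dome has popped out through the next hole, at (440,305) in the crop. I'll open to about 64 mm and lift away.

Call:
{"method": "move_arm", "body": {"jaw": [0.25,0.25,0.25,0.25,0.25], "delta_pos": [[0,0,0],[0,0,0],[0,0,0],[0,0,0],[0,0,0]], "yaw": [0,0,0,0,0]}}

```text
time: 5.55
ee_pos: [0.4887, 0.0685, 0.2198]
tcp_rot: [180.0, -0.0, 82.8]
wrist_force: [-1.1, 0.5, -0.4]
opening: 0.0643
grasp_force: 0.0
```

Call:
{"method": "move_arm", "body": {"jaw": [0.25,0.25,0.25,0.25,0.25,0.25,0.25], "delta_pos": [[0,0,0.01],[0,0,0.02],[0,0,0.03],[0,0,0.03],[0,0,0.02],[0,0,0],[0,0,0]], "yaw": [0,0,0,0,0,0,0]}}

```text
time: 6.13
ee_pos: [0.4889, 0.0686, 0.3314]
tcp_rot: [179.8, -0.0, 82.8]
wrist_force: [-0.0, 0.5, -0.6]
opening: 0.064
grasp_force: 0.0
```

Run:
```python
from h import *
o=bot.get_obs();print(o['time'],o['ee_pos'],o['wrist_force'],o['opening'])
a=camera('wrist');b=camera('scene')
cv2.imwrite('pics/m3.png',cv2.resize(np.hstack([a,b]),(800,300))[:,:,::-1])
```

```text
6.1333 [0.48885084 0.06855166 0.33141489] [-0.01370253  0.50392559 -0.58416818] 0.06395475369748761
```

View pics/m3.png

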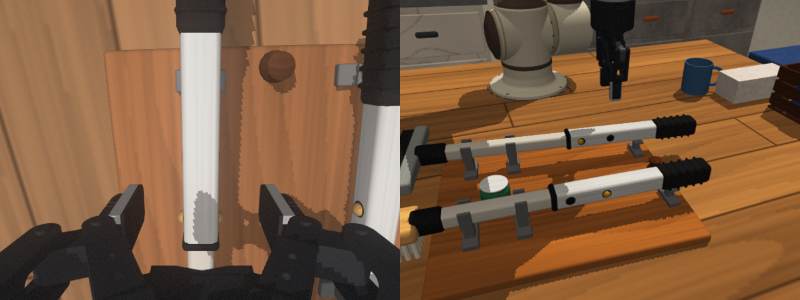

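The squeegee's buttons are out in the next holes, at (581,141). The brush is unchanged and the gripper is clear of everything.

```bash
python3 -c "
from workcell import bot;print(bot.job_done())"
```

```text
the job is handed in; nothing more can be done
None
```

The squeegee's handle is lengthened by about 60 mm, with its buttons popped out through the next holes, the brush left as it was, and the job handed in after about 6 s of robot time.

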